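Lock the shop's collecting box with the slotted key

ROBOT

A 6-joint arm with a two-finger parallel gripper is mounted at the origin on a cart in front of the work surface, level with it; the furniture and walls round the work are solid. World frame = base frame: x ahead of the robot, y to its left, z up, the work surface at z = 0. Lengths are in mm, angles in rad, forces in N, time in s.
With the tool pointing down it reaches from about 300 to 775 mm from the base axis. Payload 14.6 kg.
Tool frame: the origin (TCP) lies midway between the tips of the shut fingers; the grasp point (between the pads) lies 19 mm behind it (r.tcp_to_grasp is the distance from the TCP to the grasp point, in mm); z points along the fingers, y is the line along which they close (so a half turn about z gives the same grasp; the last joint's range is limited). The gripper opens to 94 mm and grips with 3 to 60 N. Pads are 16 mm wide; open, the fingers measure 119 mm over their backs; the gripper's body (75 mm by 177 mm) begins 78 mm behind the grasp point.
Start: joints at [1.176, 0.3, 1.521, -0, 1.321, -0.067], TCP at [177.076, 520.705, 205.446] pointing down, gripper open.
Joint ranges: [-3.03, 3.03], [-0.79, 2.21], [0.23, 2.52], [-1.04, 4.18], [0, 3.07], [-2.55, 2.55]. Speed limits (rad/s): [2.22, 2.22, 2.57, 3.14, 3.14, 3.14].

INTERFACE

Orientations are given as [roll, pitch, yaw] about the fixed x, y, z axes, in that order (R = Rz(yaw) Ry(pitch) Rx(roll)).
In Python, from bench import r, optics, order gives the robot as it stands. The module is installed in compiled form; this text tells all that it offers.
- The arm moves only by the tool apply_moves, never from a script. Its argument "commands" is a list of rows, each an object of numbers: "claw": the closure, from -1 (fully open) to 1 (shut); "tx", "ty", "tz": the shift along the world's x, y, z in mm; "twist": the turn about the world's z in degrees. In form: [{"claw": .., "tx": .., "ty": .., "tz": .., "twist": ..}, ...]. A call has 1 to 5 rows; each row shifts and turns the commanded pose from where the row before left it; what a row does not reach is not made up. A row lasts 1/10 s, in which the tool goes at most 50 mm and 8.59 degrees, less where a joint would pass 70% of its speed; a pose out of reach is approached as far as the arm can. A call with a gripper value outside its range is refused whole. The fingers move at their own pace and stop on an object; "newtons" is the grip in N (left out, the last holds). Time passes only in rows, so rows that do not move let the fingers close. It gives the time, the measured TCP pose, the force, the opening and the grip force at its end, in the units of the state.
- r.get_obs(): the state, without advancing time (a new reading comes with each control period).
- optics.capture(name): name is "scene" or "top"; returns the picture (400x640x3 uint8, red, green, blue); there is no depth.
- optics.camera_model(name): a dict with "fx", "fy", "cx", "cy" (pixels), "k1" (the pictures are not rectified: a ray, as slopes to the right and down, at radius r is drawn at 1 + k1 r^2 times it, then the intrinsics apply), "eye" and "rotation" of the camera in the world. Camera axes: x right, y down, z forward; pixel columns grow to the right and rows downward; lengths in mm; the calibration is good to about 2 mm. A picture is of the moment at which its call begins. camera_model takes no time and is no camera call.
- order.finish_job(): hands the job in; it is judged then, once.
The state is a dict: "time_s": time; "joint_pos": joint angles; "qvel": joint speeds; "joint_torque": joint torques, N m; "tool_pos": TCP position; "orientation": TCP orientation; "wrist_force": force on the tool from outside, world axes, zero at the start; "moment": the same for the moment, N m; "gripper_width": finger opening in mm; "grip_force": force on a finger pad.
Only numpy, scipy, OpenCV 4.12 (cv2) and the standard library are available. Lean on these libraries where they do the work, as an engineer would, in place of code of your own. Each camera call takes 0.05 s, during which the arm holds its last target. There are 200 camera calls.

TASK

Take the key from its stand, put its blade into the slot of the lock on the collecting box that is still open, press the barrel down gently against its spring and turn it clockwise a quarter turn until it springs back up and seats. Leave the other lock locked, then stand the key upright in its stand again. Do not force the lock, turn it only with the key, and leave everything else where it is.

Things in the scene. Friction and masses are not known exactly. Their poses are not given: they have to be found in the camera images.
- box_top (a point): Middle of the lid's upper face, 66 mm over the table, of the fixed wooden collecting box (110 x 220 x 66 mm). Box x runs away from the robot across its depth, y along its length. It has two like brass locks, 65 mm to the +y and -y side of this point; either may be the open one. The shallow brass money slit between them is no lock.
- open_lock: The lock still open: a round brass sleeve, 52 mm outside, 33 mm inside diameter, 12 mm high, fixed on the lid; origin at the centre of its underside, z up. In it sits a steel barrel with a straight slot 25 mm long, 5 mm wide, 10 mm deep; at turn 0 the slot runs along this body's x axis.
- open_lock_rim (a point): Centre of the open lock's sleeve rim, 12 mm over the lid. The barrel in it floats and is not exactly below this point: its axis lies up to 3.5 mm off in x and in y and gives way sideways to under 1 N; its face lies 1 to 10 mm below the rim, the slot floor 10 mm deeper than the face. Neither is measured.
- open_lock_turn (a joint): Turn of the open lock's barrel in rad: 0 to 1.45, growing clockwise seen from above; starts at 0 to 0.1. An inner gate stops it at about 0.15 unless the barrel is pressed down; past about 1.3 it comes clear of the gate and springs up at the end stop, locked. A stop, and no further turn, is at 1.45.
- open_lock_push (a joint): How far the open lock's barrel is pressed down, m: 0 (up) to 0.0055 (hard stop). Spring: starts to give at about 5 N, plus 1.2 N per mm. It must be down 4 mm (about 10 N) or more to turn past the gate; the stop is met at about 12 N. Let go between the ends it stays down. The lock is rated for 20 N from the key.
- shut_lock: The other lock, same in build, already locked: its slot lies across, near this body's y axis. Origin at the centre of the sleeve's underside on the lid; the rim is 12 mm higher.
- shut_lock_turn (a joint): Turn of the other lock's barrel, as above: about 1.45, locked.
- shut_lock_push (a joint): Press of the other lock's barrel, as above; 0 is up.
- key: The lock key, 70 g, loose, standing in its stand at first. Origin: centre of the underside of its grip; z up. Grip: wooden slab 44 mm (x) by 12 mm (y) by 44 mm (z, from 0 up). Below it a brass shaft 10 mm thick, from 0 to -36 mm, ending in a flat blade 20 mm wide (x), 3 mm thick (y), from z -30 to -48 mm, its last 1.5 mm ground to a wedge edge.
- key_tip (a point): Middle of the blade's lower edge, 48 mm below the key's origin.
- stand_mouth (a point): Middle of the upper face, 58 mm over the table, of the key's wooden stand (56 x 50 x 58 mm, fixed): a block with a pocket 28 mm (x) by 15 mm (y), 54 mm deep, open upwards. The key stands with shaft and blade in the pocket and the underside of its grip on this face, the blade's width along x.
- tin_a: Bystander: candle in a brass tin, 50 mm across, 28 mm high; origin at the centre of its underside.
- tin_b: Bystander: a like candle tin; origin at the centre of its underside.
- cards: Bystander: flat card deck box 62 x 88 x 14 mm; origin at the centre of its underside.
- gift: Bystander: small gift box 57 x 63 x 22 mm; origin at the centre of its underside.
- egg: Bystander: egg in a glass cup, 42 mm across, 58 mm high; origin at the centre of its underside.
Mind the look-alikes: they are no part of the job. Leave any orange look-alike of the part that bears stand_mouth alone.

How it is judged (in metres and radians):
On the way, in this order (a step that is already met when the one before it is completed fails the run):
1. the key is out of its stand (z of key_tip in the frame of stand_mouth above 0.005 m), for 0.1 s.
2. the key turns the pressed barrel of the open lock (value of joint open_lock_turn above 0.5 rad and value of joint open_lock_push above 0.002 m and contact force between key and open_lock above 1 N), for 0.05 s.
3. the lock has seated: turned home and sprung up, key clear of it (value of joint open_lock_turn above 1.3 rad and value of joint open_lock_push below 0.0015 m and contact force between key and open_lock below 0.1 N), for 0.2 s.
At the end, for the whole second after the job is handed in: Both locks are turned home (over 1.3 rad) with their barrels up (pressed less than 1.5 mm); the key is at rest upright (within 0.15 rad) in its stand, down to 4 mm of the stand's face and within 8 mm of its middle (value of joint each of open_lock_turn, shut_lock_turn above 1.3 rad and value of joint each of open_lock_push, shut_lock_push below 0.0015 m and horizontal distance between key and stand_mouth below 0.008 m and z of key in the frame of stand_mouth below 0.004 m and angle between key's own z axis and vertical below 0.15 rad and linear speed of key below 0.02 m/s); the robot touches nothing.
It fails at once if a lock is forced: the key bears on it with more than 20 N (contact force between key and open_lock above 20 N or contact force between key and shut_lock above 20 N).
It fails at once if a lock is worked with the fingers (contact force between the fingers and open_lock above 1 N or contact force between the fingers and shut_lock above 1 N).
It fails at once if the other lock is unlocked (value of joint shut_lock_turn below 1.2 rad).
It fails at once if a bystander is shifted by more than 2 cm (distance of any of tin_a, tin_b, cards, gift, egg from where it was at the start of the episode above 0.02 m).
It also fails if it takes over 67 s, if anything falls off the work surface, if the arm or the gripper's body presses on something with over 40 N, if the wrist force passes 120 N, or if a joint passes its speed limit or range.

## Working session

There is one attempt and no reset: what is moved stays moved. The work goes in short steps, Python scripts to look and compute and a tool call to move; the robot and the scene stay as the last step left them, time stands still between calls to the robot, and variables do not carry over. Pictures are saved under pics/ and viewed, at most 10 in all, crops included, and the job is handed in when it is done.

Besides the shell and the picture viewer there is one more tool, called after ">>>" as name(argument=value, ...), one argument or row to a line, values as JSON. apply_moves: Moves the arm, as the interface text tells. Its arguments: {"type":"object","properties":{"commands":{"type":"array"},"newtons":{"type":"number"}},"required":["commands"]}

```bash
mkdir -p pics; python3 - <<'E'
from bench import r,optics
import cv2,numpy as np
for n in("scene","top"):
    im=optics.capture(n); cv2.imwrite(f"pics/{n}0.png",im[:,:,::-1]); m=optics.camera_model(n); print(n,m)
print(r.get_obs(), r.tcp_to_grasp)
E
```

```text
scene {'fx': 428.705648916538, 'fy': 428.705648916538, 'cx': 316.1757662372587, 'cy': 189.718298512219, 'k1': -0.006780105951729204, 'eye': array([-124.78878545, -706.01136228,  937.92263644]), 'rotation': array([-2.28341081, -0.0133509 , -0.59791061])}
top {'fx': 432.71702532286065, 'fy': 432.71702532286065, 'cx': 324.3577514329761, 'cy': 206.2745981084209, 'k1': -0.09182664139973724, 'eye': array([ 253.46847526,  113.57035156, 1150.05151303]), 'rotation': array([-2.94436665, -0.02305394, -1.54353367])}
{'time_s': 0.1, 'joint_pos': array([ 1.17639509e+00,  3.00392986e-01,  1.52154800e+00, -1.71922635e-05,
        1.32068315e+00, -6.65975588e-02]), 'qvel': array([ 0.00137455,  0.00012824, -0.00375043,  0.00020079,  0.00055488,
       -0.00013879]), 'joint_torque': array([ 1.60379313e-03, -5.32646263e+01, -3.53284979e+01,  7.09694345e-02,
        2.35309219e-02, -3.31524939e-05]), 'tool_pos': array([176.99235375, 520.48597503, 204.94316616]), 'orientation': array([-3.14056235e+00, -5.20274763e-05,  2.81379322e+00]), 'wrist_force': array([-0.50838656,  0.99806341,  0.05631741]), 'moment': array([-0.00760998,  0.03929182,  0.00424865]), 'grip_force': 0.0, 'gripper_width': 93.8923106716927} 18.8
```

View pics/scene0.png

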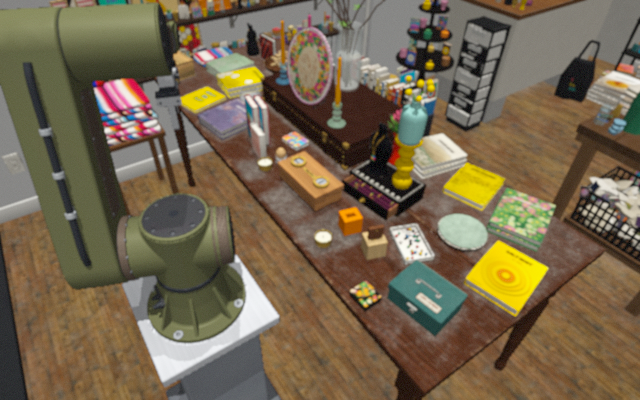

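View pics/top0.png

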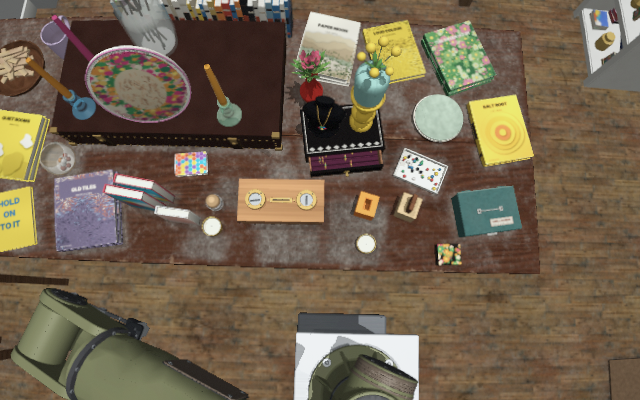

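The top view shows the collecting box at (281,200) with its locks at (256,200) and (307,200). The natural-wood stand with the key is at (407,206), and the orange look-alike is at (367,205). I'll confirm these in one enlarged crop of both views.

```bash
cat > h.py <<'E'
import numpy as np,cv2
from scipy.spatial.transform import Rotation as Ro
from scipy.optimize import least_squares
from bench import r,optics
def proj(n,P):
    m=optics.camera_model(n);R=Ro.from_euler('xyz',m['rotation']).as_matrix()
    p=(np.atleast_2d(P)-m['eye'])@R; s=p[:,:2]/p[:,2:]
    s=s*(1+m['k1']*(s**2).sum(1,keepdims=True))
    return s*[m['fx'],m['fy']]+[m['cx'],m['cy']]
def tri(a,b): # scene px, top px
    f=lambda x:np.r_[(proj('scene',x)-a).ravel(),(proj('top',x)-b).ravel()]
    s=least_squares(f,[450,0,50]);return s.x.round(1),s.fun.round(1)
def onz(n,px,z):
    s=least_squares(lambda x:(proj(n,[x[0],x[1],z])-px).ravel(),[450,0]);return s.x.round(1)
E
python3 - <<'E'
from h import *
print(proj('top',[[0,0,0],[450,0,0]]),proj('scene',[[0,0,0],[450,0,0]]))
print('keytop',tri([375,231],[408,203]),'lockL',tri([298,161],[256,200]),'lockR',tri([320,182],[307,200]))
s=cv2.imread('pics/scene0.png');t=cv2.imread('pics/top0.png')
A=cv2.resize(t[170:235,230:430],(800,260),interpolation=cv2.INTER_CUBIC)
B=cv2.resize(s[140:265,270:395],(330,330),interpolation=cv2.INTER_CUBIC)
C=cv2.resize(t[180:230,345:430],(470,330),interpolation=cv2.INTER_CUBIC)
cv2.imwrite('pics/c0.png',np.vstack([A,np.hstack([B,C])]))
E
```

```text
[[355.86207295 394.03958066]
 [358.5450597  219.68232253]] [[197.29838474 297.90838572]
 [337.64455908 228.40483699]]
keytop (array([ 485.5, -120. ,   72.5]), array([-0.3,  0.1,  0.1, -0.3])) lockL (array([479.8, 268.8,  73.7]), array([ 0.1, -0. , -0. ,  0. ])) lockR (array([483.1, 140. ,  71.3]), array([ 0.8, -0.2, -0.3,  0.6]))
```

View pics/c0.png

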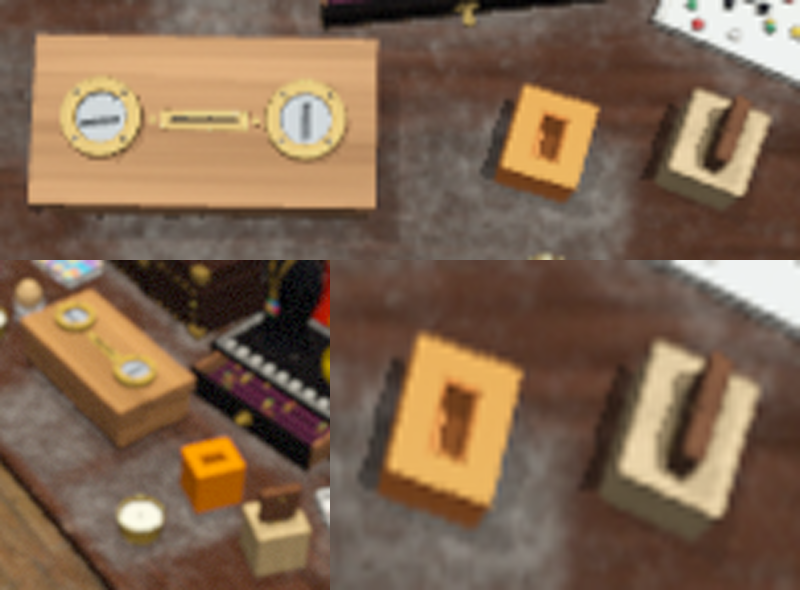

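In the enlarged crop, the right lock (top px (307,200)) has its slot along box x, so it is the open one. The left lock (256,200) has its slot across, so it is shut. The light-wood stand at (407,206) holds the key, and the orange one is empty. I'll do one precise measurement from enlarged patches.

```bash
python3 - <<'E'
from h import *
s=cv2.imread('pics/scene0.png');t=cv2.imread('pics/top0.png')
def c(im,x,y,k=10,w=40,h=30):
    return cv2.resize(im[y:y+h,x:x+w],(w*k,h*k),interpolation=cv2.INTER_CUBIC)
cv2.imwrite('pics/c1.png',np.vstack([np.hstack([c(t,389,190),c(t,288,186)]),np.hstack([cv2.resize(s[220:262,352:394],(400,400))[0:300],c(s,300,168)])]))
E
```

```text
(no output)
```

View pics/c1.png

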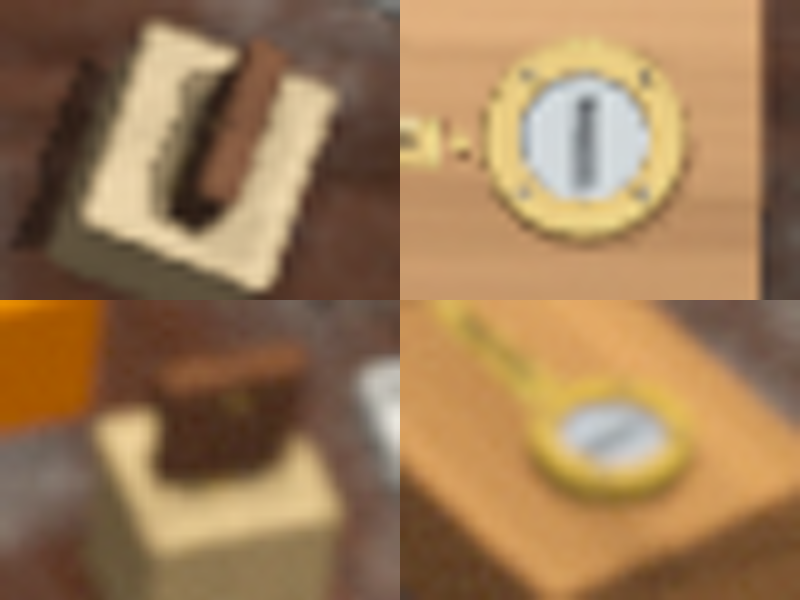

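```bash
python3 - <<'E'
from h import *
T=lambda X,Y,x0=389,y0=190:np.array([x0+(X+.5)/10-.5,y0+(Y+.5)/10-.5])
S=lambda X,Y:np.array([352+(X+.5)/9.524-.5,220+(Y-299.5)/9.524-.5])
L=lambda X,Y:T(X-400,Y,288,186); M=lambda X,Y:T(X-400,Y-300,300,168)
# rect fit of stand top: far-left... corners ordered, x half 28,y half 25
c=np.array([[28,25],[28,-25],[-28,-25],[-28,25]])
ot=np.array([T(148,20),T(338,92),T(265,290),T(82,215)])
os={0:S(97,410),3:S(160,555),2:S(342,512)}
def W(p):
    R=np.array([[np.cos(p[3]),-np.sin(p[3])],[np.sin(p[3]),np.cos(p[3])]])
    return np.c_[c@R.T+p[:2],np.full(4,p[2])]
def f(p,both=1):
    w=W(p);a=(proj('top',w)-ot).ravel()
    b=[]
    if both==2:
        q=proj('scene',w); 
        b=np.concatenate([q[3]-S(160,555),q[2]-S(342,512),q[0]-S(97,410)])
    return np.r_[a,b]
print('scene pred corners',[ (proj('scene',W([486,-120,58,-.35]))).round(1), os])
for b in (1,2):
    s=least_squares(f,[486,-120,58,-.35],args=(b,)); print('stand',s.x.round(3),s.fun.round(1))
s=least_squares(lambda p:f([p[0],p[1],58,p[2]],1),[486,-120,-.35]);print('stand z58',s.x.round(3))
e1,e2=T(270,48),T(222,195)
a,b=onz('top',e1,102),onz('top',e2,102);print('grip top',a,b,(a+b)/2,np.linalg.norm(a-b),np.arctan2(*(a-b)[::-1]))
print('grip tri',tri(S(305,352),e1),tri(S(165,378),e2),tri(S(235,366),(e1+e2)/2))
print('rim',onz('top',L(586.5,137.5),78),tri(M(612,435),L(586.5,137.5)),'slot',tri(M(612,440),L(586,143.5)),[onz('top',L(586,143.5),z) for z in(68,77)])
print('slot ends',onz('top',L(587,97),73),onz('top',L(584,190),73))
t0=lambda X,Y:np.array([230+(X+.5)/4-.5,170+(Y+.5)/4-.5])
q=[onz('top',t0(*p),66) for p in((38,37),(379,40),(377,208),(28,205))];print('box',q,np.mean(q,0))
print('lockcentres',onz('top',t0(101,118),78),onz('top',t0(306,119),78))
E
```

```text
scene pred corners [array([[380.5, 226.7],
       [386.9, 239.3],
       [367.8, 242.8],
       [362. , 230. ]]), {0: array([361.73729525, 231.10226795]), 3: array([368.35216296, 246.32696346]), 2: array([387.46178076, 241.81205376])}]
stand [ 4.78900e+02 -1.22113e+02  7.73790e+01 -3.48000e-01] [ 0.5 -0.1 -0.3 -0.2 -0.1 -0.  -0.1  0.3]
stand [ 4.87389e+02 -1.29677e+02  4.42870e+01  1.61000e-01] [ -4.9   3.7  -5.5  -5.9   5.5  -5.    5.2   4.9  -5.2  -6.3 -10.8   8.1
  14.4  -0.9]
stand z58 [ 4.82961e+02 -1.26367e+02 -3.48000e-01]
grip top [ 501.3 -132.6] [ 463.3 -120. ] [ 482.3 -126.3] 40.03448513469356 -0.32017077687989504
grip tri (array([ 502.2, -133.5,   98.6]), array([-0.1,  0. ,  0. , -0. ])) (array([ 462.9, -120. ,   99.3]), array([ 0.5, -0.1, -0.2,  0.4])) (array([ 482.5, -126.8,   98.6]), array([ 0.2, -0.1, -0.1,  0.2]))
rim [484.9 141.2] (array([485.4, 141.7,  72.6]), array([ 0.4, -0.1, -0.1,  0.3])) slot (array([484.6, 141.6,  70.8]), array([ 0.2, -0. , -0.1,  0.1])) [array([485.5, 141.5]), array([483.5, 141.3])]
slot ends [496.5 141.6] [472.3 141.5]
box [array([536. , 316.9]), array([541.1,  96.4]), array([431. ,  94.6]), array([425.9, 315.9])] [483.5  205.95]
lockcentres [481.2 271.1] [484.7 141.4]
```

I measured the key at about (482.5, -126.5) with yaw -0.34, which is also the tool's current yaw. The open lock is at about (485, 141) with yaw near 0. I'll set out now.

>>> apply_moves(
  commands=[
    {"claw": -0.06, "tx": 20, "ty": -43, "tz": 0, "twist": 0},
    {"claw": -0.06, "tx": 20, "ty": -43, "tz": 0, "twist": 0},
    {"claw": -0.06, "tx": 20, "ty": -43, "tz": 0, "twist": 0},
    {"claw": -0.06, "tx": 20, "ty": -43, "tz": 0, "twist": 0},
    {"claw": -0.06, "tx": 20, "ty": -43, "tz": 0, "twist": 0},
  ],
  newtons=40,
)

```text
time_s: 0.6
tool_pos: [277.3, 303.9, 205.3]
orientation: [-3.141, 0.0, 2.814]
wrist_force: [1.1, 0.9, 0.5]
gripper_width: 57.4
grip_force: 0.0
```

>>> apply_moves(
  commands=[
    {"claw": -0.06, "tx": 20, "ty": -43, "tz": 0, "twist": 0},
    {"claw": -0.06, "tx": 20, "ty": -43, "tz": 0, "twist": 0},
    {"claw": -0.06, "tx": 20, "ty": -43, "tz": 0, "twist": 0},
    {"claw": -0.06, "tx": 20, "ty": -43, "tz": 0, "twist": 0},
    {"claw": -0.06, "tx": 20, "ty": -43, "tz": 0, "twist": 0},
  ],
)

```text
time_s: 1.1
tool_pos: [377.4, 88.8, 205.5]
orientation: [3.141, 0.0, 2.814]
wrist_force: [1.2, -0.0, -0.3]
gripper_width: 49.9
grip_force: 0.0
```

>>> apply_moves(
  commands=[
    {"claw": -0.06, "tx": 20, "ty": -43, "tz": 0, "twist": 0},
    {"claw": -0.06, "tx": 20, "ty": -43, "tz": 0, "twist": 0},
    {"claw": -0.06, "tx": 20, "ty": -43, "tz": 0, "twist": 0},
    {"claw": -0.06, "tx": 20, "ty": -43, "tz": -20, "twist": 0},
    {"claw": -0.06, "tx": 0, "ty": 0, "tz": -20, "twist": 0},
  ],
)

```text
time_s: 1.6
tool_pos: [457.7, -84.0, 165.2]
orientation: [-3.141, 0.001, 2.81]
wrist_force: [0.3, 0.8, -1.1]
gripper_width: 49.9
grip_force: 0.0
```

>>> apply_moves(
  commands=[
    {"claw": -0.06, "tx": 20, "ty": -36, "tz": 0, "twist": -0.5},
    {"claw": -0.06, "tx": 5, "ty": -7, "tz": -30, "twist": 0},
    {"claw": -0.06, "tx": 0, "ty": 0, "tz": 0, "twist": 0},
  ],
)

```text
time_s: 1.9
tool_pos: [480.1, -123.5, 132.8]
orientation: [-3.141, -0.006, 2.804]
wrist_force: [-0.6, 0.3, 0.5]
gripper_width: 49.8
grip_force: 0.0
```

```bash
python3 - <<'E'
from h import *
s=optics.capture('scene')[:,:,::-1];t=optics.capture('top')[:,:,::-1]
print(r.get_obs()['tool_pos'],r.get_obs()['orientation'],r.get_obs()['joint_pos'])
A=cv2.resize(s[175:265,330:420],(450,450),interpolation=cv2.INTER_CUBIC)
B=cv2.resize(t[175:245,370:440],(350,350),interpolation=cv2.INTER_CUBIC)
cv2.imwrite('pics/p2.png',np.hstack([A,np.vstack([B,np.zeros((100,350,3),np.uint8)])]))
p=r.get_obs()['tool_pos']
print(proj('scene',p),proj('top',p))
E
```

```text
[ 481.03534753 -122.66079112  136.06847465] [ 3.14154494e+00 -1.66130111e-03  2.80498065e+00] [-3.23504349e-01  2.54009999e-01  1.75027707e+00  7.65117853e-05
  1.13896612e+00 -1.55772072e+00]
[[376.49178436 215.91980798]] [[414.82076084 199.23869033]]
```

View pics/p2.png

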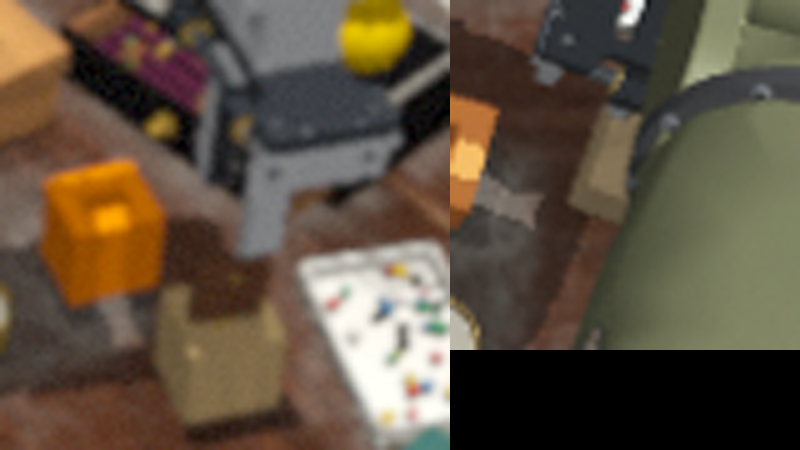

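The scene crop shows the fingers straddling the grip of the key in the light stand. The finger midpoint is at about crop (235,215), against a predicted (232,204). I'll settle and then descend.

>>> apply_moves(
  commands=[
    {"claw": -0.06, "tx": 0, "ty": -2, "tz": 0, "twist": 0},
    {"claw": -0.06, "tx": 0, "ty": 0, "tz": 0, "twist": 0},
  ],
)

```text
time_s: 2.2
tool_pos: [481.8, -124.8, 137.2]
orientation: [3.142, 0.002, 2.806]
wrist_force: [0.1, 0.8, 0.7]
gripper_width: 49.7
grip_force: 0.0
```

>>> apply_moves(
  commands=[
    {"claw": -0.06, "tx": 0.5, "ty": -1.5, "tz": -25, "twist": 0},
    {"claw": -0.06, "tx": 0, "ty": 0, "tz": -25, "twist": 0},
    {"claw": -0.06, "tx": 0, "ty": 0, "tz": -19, "twist": 0},
    {"claw": -0.06, "tx": 0, "ty": 0, "tz": 0, "twist": 0},
    {"claw": -0.06, "tx": 0, "ty": 0, "tz": 0, "twist": 0},
  ],
)

```text
time_s: 2.7
tool_pos: [482.4, -126.5, 68.1]
orientation: [-3.142, 0.001, 2.805]
wrist_force: [0.1, 0.1, 0.6]
gripper_width: 49.8
grip_force: 0.0
```

>>> apply_moves(
  commands=[
    {"claw": 0.4, "tx": 0, "ty": 0, "tz": 0, "twist": 0},
    {"claw": 0.4, "tx": 0, "ty": 0, "tz": 0, "twist": 0},
    {"claw": 0.55, "tx": 0, "ty": 0, "tz": 0, "twist": 0},
    {"claw": 0.6, "tx": 0, "ty": 0, "tz": 0, "twist": 0},
    {"claw": 0.6, "tx": 0, "ty": 0, "tz": 0, "twist": 0},
  ],
  newtons=5,
)

```text
time_s: 3.2
tool_pos: [482.1, -126.6, 67.2]
orientation: [-3.142, 0.0, 2.805]
wrist_force: [0.2, -0.9, -0.8]
gripper_width: 19.1
grip_force: 0.0
```

>>> apply_moves(
  commands=[
    {"claw": 1, "tx": 0, "ty": 0, "tz": 0, "twist": 0},
    {"claw": 1, "tx": 0, "ty": 0, "tz": 0, "twist": 0},
    {"claw": 1, "tx": 0, "ty": 0, "tz": 0, "twist": 0},
    {"claw": 1, "tx": 0, "ty": 0, "tz": 0, "twist": 0},
  ],
  newtons=5,
)

```text
time_s: 3.6
tool_pos: [482.0, -126.6, 67.0]
orientation: [3.142, 0.0, 2.805]
wrist_force: [0.1, 1.3, 2.0]
gripper_width: 11.9
grip_force: 5.0
```

>>> apply_moves(
  commands=[
    {"claw": 1, "tx": 0, "ty": 0, "tz": 0, "twist": 0},
    {"claw": 1, "tx": 0, "ty": 0, "tz": 0, "twist": 0},
    {"claw": 1, "tx": 0, "ty": 0, "tz": 0, "twist": 0},
  ],
  newtons=45,
)

```text
time_s: 3.9
tool_pos: [482.0, -126.5, 67.1]
orientation: [3.142, 0.0, 2.805]
wrist_force: [-0.3, 1.0, 1.9]
gripper_width: 11.8
grip_force: 45.0
```

>>> apply_moves(
  commands=[
    {"claw": 1, "tx": 0, "ty": 0, "tz": 15, "twist": 0},
    {"claw": 1, "tx": 0, "ty": 0, "tz": 40, "twist": 0},
    {"claw": 1, "tx": 0, "ty": 0, "tz": 40, "twist": 0},
    {"claw": 1, "tx": 0, "ty": 20, "tz": 0, "twist": 0},
    {"claw": 1, "tx": 0, "ty": 40, "tz": 0, "twist": 4},
  ],
)

```text
time_s: 4.4
tool_pos: [482.3, -67.4, 162.9]
orientation: [-3.141, 0.002, 2.872]
wrist_force: [-0.4, -0.1, -1.9]
gripper_width: 11.9
grip_force: 45.0
```

>>> apply_moves(
  commands=[
    {"claw": 1, "tx": 0, "ty": 45, "tz": 0, "twist": 4},
    {"claw": 1, "tx": 0, "ty": 45, "tz": 0, "twist": 4},
    {"claw": 1, "tx": 0, "ty": 45, "tz": 0, "twist": 4},
    {"claw": 1, "tx": 0, "ty": 40, "tz": 0, "twist": 3},
    {"claw": 1, "tx": 2, "ty": 20, "tz": 0, "twist": 0},
  ],
)

```text
time_s: 4.9
tool_pos: [483.5, 131.1, 161.9]
orientation: [3.142, -0.0, 3.141]
wrist_force: [0.7, -0.8, -0.5]
gripper_width: 11.9
grip_force: 45.0
```

>>> apply_moves(
  commands=[
    {"claw": 1, "tx": 0, "ty": 8, "tz": 0, "twist": 0},
    {"claw": 1, "tx": 0, "ty": 0, "tz": 0, "twist": 0},
    {"claw": 1, "tx": 0, "ty": 0, "tz": 0, "twist": 0},
  ],
)

```text
time_s: 5.2
tool_pos: [484.0, 135.5, 161.9]
orientation: [-3.141, -0.0, 3.136]
wrist_force: [0.2, -0.7, -1.1]
gripper_width: 11.4
grip_force: 45.0
```

```bash
python3 - <<'E'
from h import *
s=optics.capture('scene')[:,:,::-1];t=optics.capture('top')[:,:,::-1]
o=r.get_obs();print(o['time_s'],o['tool_pos'],o['orientation'],o['wrist_force'])
k=10;x0,y0=295,140
A=cv2.resize(s[y0:y0+55,x0:x0+40],(400,550),interpolation=cv2.INTER_CUBIC)
B=cv2.resize(t[170:225,280:320],(400,550),interpolation=cv2.INTER_CUBIC)
cv2.imwrite('pics/p3.png',np.hstack([A,B]))
p=o['tool_pos']
for dz in(0,-9,-57): print(dz,proj('scene',p+[0,0,dz]),proj('top',p+[0,0,dz]))
E
```

```text
5.3 [484.08509247 135.35666005 161.99869591] [-3.14144331e+00 -3.39737062e-05  3.13526571e+00] [-0.11421136 -0.12117614 -0.72738235]
0 [[322.56139081 159.41526746]] [[308.02577954 192.12255529]]
-9 [[322.492843   161.79968775]] [[308.07873056 192.99054567]]
-57 [[322.13744394 174.16087313]] [[308.34658238 197.37837817]]
```

View pics/p3.png

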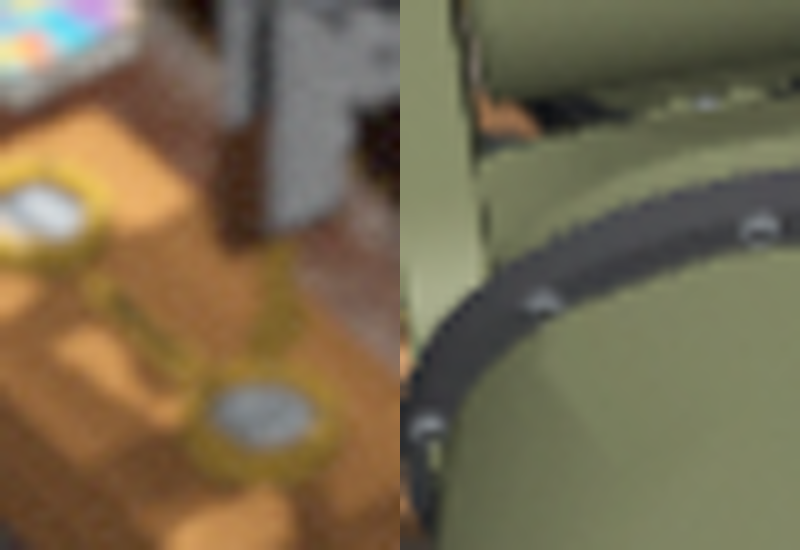

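The scene crop puts the blade tip at about px (322.2,174.5), against a predicted (322.1,174.2), so the grasp is as I modelled it. The lock below is at about (321,181). Next I'll go over the slot and down.

```bash
python3 - <<'E'
from h import *
for z in (70,75,78): print(z,onz('scene',[320.75,181.3],z),onz('top',[306.1,199.9],z))
E
```

```text
70 [485.3 143.5] [485.  141.6]
75 [481.8 138.6] [484.  141.5]
78 [479.7 135.6] [483.3 141.4]
```

>>> apply_moves(
  commands=[
    {"claw": 1, "tx": 0, "ty": 6, "tz": -8, "twist": 0.3},
    {"claw": 1, "tx": 0, "ty": 0, "tz": -10, "twist": 0},
    {"claw": 1, "tx": 0, "ty": 0, "tz": -5, "twist": 0},
    {"claw": 1, "tx": 0, "ty": 0, "tz": 0, "twist": 0},
    {"claw": 1, "tx": 0, "ty": 0, "tz": 0, "twist": 0},
  ],
)

```text
time_s: 5.8
tool_pos: [484.0, 142.3, 138.9]
orientation: [-3.142, -0.0, -3.141]
wrist_force: [-0.7, 0.7, -1.2]
gripper_width: 11.5
grip_force: 45.0
```

>>> apply_moves(
  commands=[
    {"claw": 1, "tx": 0, "ty": -0.8, "tz": -1.5, "twist": 0},
    {"claw": 1, "tx": 0, "ty": 0, "tz": -1.5, "twist": 0},
    {"claw": 1, "tx": 0, "ty": 0, "tz": -1.5, "twist": 0},
    {"claw": 1, "tx": 0, "ty": 0, "tz": -1, "twist": 0},
    {"claw": 1, "tx": 0, "ty": 0, "tz": 0, "twist": 0},
  ],
)

```text
time_s: 6.3
tool_pos: [484.0, 141.6, 133.4]
orientation: [-3.142, -0.0, -3.141]
wrist_force: [-0.1, -0.8, -0.8]
gripper_width: 11.7
grip_force: 45.0
```

>>> apply_moves(
  commands=[
    {"claw": 1, "tx": 0, "ty": 0, "tz": -0.5, "twist": 0},
    {"claw": 1, "tx": 0, "ty": 0, "tz": -0.5, "twist": 0},
    {"claw": 1, "tx": 0, "ty": 0, "tz": -0.5, "twist": 0},
    {"claw": 1, "tx": 0, "ty": 0, "tz": 0, "twist": 0},
  ],
)

```text
time_s: 6.7
tool_pos: [484.0, 141.6, 132.0]
orientation: [-3.142, -0.0, -3.141]
wrist_force: [-0.8, 0.8, -0.2]
gripper_width: 11.6
grip_force: 45.0
```

>>> apply_moves(
  commands=[
    {"claw": 1, "tx": 0, "ty": 0, "tz": -0.7, "twist": 0},
    {"claw": 1, "tx": 0, "ty": 0, "tz": -0.7, "twist": 0},
    {"claw": 1, "tx": 0, "ty": 0, "tz": -0.6, "twist": 0},
    {"claw": 1, "tx": 0, "ty": 0, "tz": 0, "twist": 0},
  ],
)

```text
time_s: 7.1
tool_pos: [484.0, 141.6, 129.9]
orientation: [-3.142, -0.0, -3.141]
wrist_force: [-0.1, -0.6, -0.1]
gripper_width: 11.4
grip_force: 45.0
```

>>> apply_moves(
  commands=[
    {"claw": 1, "tx": 0, "ty": 0, "tz": -0.7, "twist": 0},
    {"claw": 1, "tx": 0, "ty": 0, "tz": -0.7, "twist": 0},
    {"claw": 1, "tx": 0, "ty": 0, "tz": -0.6, "twist": 0},
    {"claw": 1, "tx": 0, "ty": 0, "tz": 0, "twist": 0},
  ],
)

```text
time_s: 7.5
tool_pos: [484.0, 141.6, 127.9]
orientation: [-3.142, -0.0, -3.141]
wrist_force: [0.4, 0.9, -0.5]
gripper_width: 11.6
grip_force: 45.0
```

>>> apply_moves(
  commands=[
    {"claw": 1, "tx": 0, "ty": 0, "tz": -0.7, "twist": 0},
    {"claw": 1, "tx": 0, "ty": 0, "tz": -0.7, "twist": 0},
    {"claw": 1, "tx": 0, "ty": 0, "tz": -0.6, "twist": 0},
    {"claw": 1, "tx": 0, "ty": 0, "tz": 0, "twist": 0},
  ],
)

```text
time_s: 7.9
tool_pos: [483.9, 141.7, 125.9]
orientation: [-3.142, -0.0, -3.141]
wrist_force: [0.1, -0.5, -1.0]
gripper_width: 11.4
grip_force: 45.0
```

>>> apply_moves(
  commands=[
    {"claw": 1, "tx": 0, "ty": 0, "tz": -0.7, "twist": 0},
    {"claw": 1, "tx": 0, "ty": 0, "tz": -0.7, "twist": 0},
    {"claw": 1, "tx": 0, "ty": 0, "tz": -0.6, "twist": 0},
    {"claw": 1, "tx": 0, "ty": 0, "tz": 0, "twist": 0},
  ],
)

```text
time_s: 8.3
tool_pos: [484.0, 141.6, 123.9]
orientation: [-3.142, -0.0, -3.141]
wrist_force: [-0.3, 0.1, -0.3]
gripper_width: 11.6
grip_force: 45.0
```

The tip is now below the lowest possible face with no force, so it is in the slot. I'll keep going to the slot floor.

>>> apply_moves(
  commands=[
    {"claw": 1, "tx": 0, "ty": 0, "tz": -0.7, "twist": 0},
    {"claw": 1, "tx": 0, "ty": 0, "tz": -0.7, "twist": 0},
    {"claw": 1, "tx": 0, "ty": 0, "tz": -0.6, "twist": 0},
    {"claw": 1, "tx": 0, "ty": 0, "tz": 0, "twist": 0},
  ],
)

```text
time_s: 8.7
tool_pos: [484.0, 141.6, 121.9]
orientation: [-3.142, -0.0, -3.141]
wrist_force: [-0.3, 0.2, -1.1]
gripper_width: 11.5
grip_force: 45.0
```

>>> apply_moves(
  commands=[
    {"claw": 1, "tx": 0, "ty": 0, "tz": -0.7, "twist": 0},
    {"claw": 1, "tx": 0, "ty": 0, "tz": -0.7, "twist": 0},
    {"claw": 1, "tx": 0, "ty": 0, "tz": -0.6, "twist": 0},
    {"claw": 1, "tx": 0, "ty": 0, "tz": 0, "twist": 0},
  ],
)

```text
time_s: 9.1
tool_pos: [484.0, 141.6, 120.0]
orientation: [-3.142, -0.0, -3.141]
wrist_force: [0.4, 0.2, -1.0]
gripper_width: 11.6
grip_force: 45.0
```

>>> apply_moves(
  commands=[
    {"claw": 1, "tx": 0, "ty": 0, "tz": -0.7, "twist": 0},
    {"claw": 1, "tx": 0, "ty": 0, "tz": -0.7, "twist": 0},
    {"claw": 1, "tx": 0, "ty": 0, "tz": -0.6, "twist": 0},
    {"claw": 1, "tx": 0, "ty": 0, "tz": 0, "twist": 0},
  ],
)

```text
time_s: 9.5
tool_pos: [484.3, 141.7, 118.3]
orientation: [3.141, 0.001, -3.141]
wrist_force: [0.3, -0.7, 5.3]
gripper_width: 11.6
grip_force: 45.0
```

>>> apply_moves(
  commands=[
    {"claw": 1, "tx": 0, "ty": 0, "tz": -0.5, "twist": 0},
    {"claw": 1, "tx": 0, "ty": 0, "tz": -0.5, "twist": 0},
    {"claw": 1, "tx": 0, "ty": 0, "tz": -0.5, "twist": 0},
    {"claw": 1, "tx": 0, "ty": 0, "tz": 0, "twist": 0},
  ],
)

```text
time_s: 9.9
tool_pos: [484.3, 141.7, 117.0]
orientation: [3.141, 0.001, -3.141]
wrist_force: [0.3, -0.5, 6.8]
gripper_width: 11.9
grip_force: 45.0
```

>>> apply_moves(
  commands=[
    {"claw": 1, "tx": 0, "ty": 0, "tz": -0.6, "twist": 0},
    {"claw": 1, "tx": 0, "ty": 0, "tz": -0.6, "twist": 0},
    {"claw": 1, "tx": 0, "ty": 0, "tz": -0.6, "twist": 0},
    {"claw": 1, "tx": 0, "ty": 0, "tz": -0.6, "twist": 0},
    {"claw": 1, "tx": 0, "ty": 0, "tz": 0, "twist": 0},
  ],
)

```text
time_s: 10.4
tool_pos: [484.6, 141.7, 114.8]
orientation: [3.141, 0.002, -3.141]
wrist_force: [0.5, -0.1, 9.0]
gripper_width: 11.6
grip_force: 45.0
```

>>> apply_moves(
  commands=[
    {"claw": 1, "tx": 0, "ty": 0, "tz": -0.4, "twist": 0},
    {"claw": 1, "tx": 0, "ty": 0, "tz": -0.4, "twist": 0},
    {"claw": 1, "tx": 0, "ty": 0, "tz": 0, "twist": 0},
  ],
)

```text
time_s: 10.7
tool_pos: [484.6, 141.7, 114.2]
orientation: [3.141, 0.002, -3.141]
wrist_force: [-0.1, -0.9, 10.0]
gripper_width: 11.8
grip_force: 45.0
```

>>> apply_moves(
  commands=[
    {"claw": 1, "tx": 0, "ty": 0, "tz": -0.5, "twist": 0},
    {"claw": 1, "tx": 0, "ty": 0, "tz": 0, "twist": -3},
    {"claw": 1, "tx": 0, "ty": 0, "tz": 0, "twist": -3},
    {"claw": 1, "tx": 0, "ty": 0, "tz": 0, "twist": -3},
    {"claw": 1, "tx": 0, "ty": 0, "tz": 0, "twist": -3},
  ],
)

```text
time_s: 11.2
tool_pos: [484.7, 141.8, 113.8]
orientation: [3.141, 0.002, 2.93]
wrist_force: [-1.1, -0.4, 11.3]
gripper_width: 11.8
grip_force: 45.0
```

```bash
python3 -c "
from bench import r
o=r.get_obs();print(o['tool_pos'],o['orientation'],o['wrist_force'],o['moment'])"
```

```text
[484.70413452 141.75821346 113.77035652] [3.14076731e+00 2.03008709e-03 2.93035553e+00] [-1.05470442 -0.35738273 11.33223692] [-0.0994692   0.02152044  0.0043328 ]
```

Pressed about 5 mm at 11 N, turning without resistance. I'll keep turning.

>>> apply_moves(
  commands=[
    {"claw": 1, "tx": 0, "ty": 0, "tz": 0, "twist": -3},
    {"claw": 1, "tx": 0, "ty": 0, "tz": 0, "twist": -3},
    {"claw": 1, "tx": 0, "ty": 0, "tz": 0, "twist": -3},
    {"claw": 1, "tx": 0, "ty": 0, "tz": 0, "twist": -3},
    {"claw": 1, "tx": 0, "ty": 0, "tz": 0, "twist": 0},
  ],
)

```text
time_s: 11.7
tool_pos: [484.7, 141.8, 113.8]
orientation: [3.14, 0.002, 2.721]
wrist_force: [0.3, -0.7, 10.7]
gripper_width: 11.7
grip_force: 45.0
```

```bash
python3 -c "
from bench import r
o=r.get_obs();print(o['tool_pos'],o['orientation'],o['wrist_force'],o['moment'])"
```

```text
[484.72373107 141.7661718  113.7946639 ] [3.14031095e+00 1.83265625e-03 2.72114484e+00] [ 0.27416015 -0.74666049 10.74897353] [-0.04286144  0.05936083  0.03280568]
```

>>> apply_moves(
  commands=[
    {"claw": 1, "tx": 0, "ty": 0, "tz": 0, "twist": -4},
    {"claw": 1, "tx": 0, "ty": 0, "tz": 0, "twist": -4},
    {"claw": 1, "tx": 0, "ty": 0, "tz": 0, "twist": -4},
    {"claw": 1, "tx": 0, "ty": 0, "tz": 0, "twist": -4},
    {"claw": 1, "tx": 0, "ty": 0, "tz": 0, "twist": -4},
  ],
)

```text
time_s: 12.2
tool_pos: [484.7, 141.8, 113.8]
orientation: [3.14, 0.001, 2.371]
wrist_force: [-1.1, -1.0, 10.3]
gripper_width: 11.7
grip_force: 45.0
```

```bash
python3 -c "
from bench import r
o=r.get_obs();print(o['tool_pos'],o['orientation'],o['wrist_force'],o['moment'])"
```

```text
[484.71032471 141.75015231 113.77959022] [3.13981310e+00 1.27091125e-03 2.37108239e+00] [-1.05812639 -1.00292656 10.29357603] [-0.10390529  0.09882884  0.01812074]
```

>>> apply_moves(
  commands=[
    {"claw": 1, "tx": 0, "ty": 0, "tz": 0, "twist": -4},
    {"claw": 1, "tx": 0, "ty": 0, "tz": 0, "twist": -4},
    {"claw": 1, "tx": 0, "ty": 0, "tz": 0, "twist": -4},
    {"claw": 1, "tx": 0, "ty": 0, "tz": 0, "twist": -4},
    {"claw": 1, "tx": 0, "ty": 0, "tz": 0, "twist": -4},
  ],
)

```text
time_s: 12.7
tool_pos: [484.7, 141.8, 113.8]
orientation: [3.139, 0.0, 2.022]
wrist_force: [0.4, 0.3, 11.7]
gripper_width: 11.8
grip_force: 45.0
```

>>> apply_moves(
  commands=[
    {"claw": 1, "tx": 0, "ty": 0, "tz": 0, "twist": -4},
    {"claw": 1, "tx": 0, "ty": 0, "tz": 0, "twist": -3},
    {"claw": 1, "tx": 0, "ty": 0, "tz": 0, "twist": -3},
    {"claw": 1, "tx": 0, "ty": 0, "tz": 0, "twist": 0},
  ],
)

```text
time_s: 13.1
tool_pos: [484.7, 141.8, 113.8]
orientation: [3.139, 0.0, 1.848]
wrist_force: [-0.9, 0.5, 10.7]
gripper_width: 11.8
grip_force: 45.0
```

```bash
python3 -c "
from bench import r
o=r.get_obs();print(o['tool_pos'],o['orientation'],o['wrist_force'],o['moment'])"
```

```text
[484.74718034 141.81660218 113.81269464] [3.13928307e+00 8.89723090e-05 1.84846696e+00] [-0.89150563  0.5165925  10.70023652] [ 0.02993005  0.1172556  -0.02666262]
```

>>> apply_moves(
  commands=[
    {"claw": 1, "tx": 0, "ty": 0, "tz": 0, "twist": -2},
    {"claw": 1, "tx": 0, "ty": 0, "tz": 0, "twist": -2},
    {"claw": 1, "tx": 0, "ty": 0, "tz": 0, "twist": -2},
    {"claw": 1, "tx": 0, "ty": 0, "tz": 0, "twist": -2},
    {"claw": 1, "tx": 0, "ty": 0, "tz": 0, "twist": 0},
  ],
)

```text
time_s: 13.6
tool_pos: [484.7, 141.8, 113.8]
orientation: [3.139, -0.0, 1.709]
wrist_force: [-1.1, 0.2, 10.9]
gripper_width: 11.5
grip_force: 45.0
```

```bash
python3 -c "
from bench import r
o=r.get_obs();print(o['tool_pos'],o['orientation'],o['wrist_force'],o['moment'])"
```

```text
[484.71696873 141.82866831 113.809741  ] [ 3.13934629e+00 -2.84225136e-04  1.70946076e+00] [-1.0608477   0.15966813 10.87655739] [ 0.01716003  0.09195656 -0.00287204]
```

>>> apply_moves(
  commands=[
    {"claw": 1, "tx": 0, "ty": 0, "tz": 0, "twist": -1},
    {"claw": 1, "tx": 0, "ty": 0, "tz": 0, "twist": -1},
    {"claw": 1, "tx": 0, "ty": 0, "tz": 0, "twist": 0},
  ],
)

```text
time_s: 13.9
tool_pos: [484.8, 141.8, 113.8]
orientation: [3.139, -0.0, 1.675]
wrist_force: [0.4, -0.4, 10.8]
gripper_width: 11.8
grip_force: 45.0
```

```bash
python3 -c "
from bench import r
o=r.get_obs();print(o['tool_pos'],o['orientation'],o['wrist_force'],o['moment'])"
```

```text
[484.79130013 141.82682884 113.82295336] [ 3.13914218e+00 -3.17064473e-04  1.67524535e+00] [ 0.371792   -0.37084912 10.75547449] [0.00075853 0.06403342 0.02845757]
```

>>> apply_moves(
  commands=[
    {"claw": 1, "tx": 0, "ty": 0, "tz": 0.6, "twist": 0},
    {"claw": 1, "tx": 0, "ty": 0, "tz": 0.7, "twist": 0},
    {"claw": 1, "tx": 0, "ty": 0, "tz": 0.7, "twist": 0},
    {"claw": 1, "tx": 0, "ty": 0, "tz": 0, "twist": 0},
  ],
)

```text
time_s: 14.3
tool_pos: [484.6, 141.8, 115.6]
orientation: [3.14, -0.0, 1.676]
wrist_force: [-0.3, 0.5, 7.9]
gripper_width: 12.0
grip_force: 45.0
```

>>> apply_moves(
  commands=[
    {"claw": 1, "tx": 0, "ty": 0, "tz": 0.7, "twist": 0},
    {"claw": 1, "tx": 0, "ty": 0, "tz": 0.7, "twist": 0},
    {"claw": 1, "tx": 0, "ty": 0, "tz": 0, "twist": 0},
    {"claw": 1, "tx": 0, "ty": 0, "tz": 0, "twist": 0},
  ],
)

```text
time_s: 14.7
tool_pos: [484.5, 141.8, 116.8]
orientation: [3.14, -0.0, 1.676]
wrist_force: [0.4, 0.1, 6.4]
gripper_width: 11.4
grip_force: 45.0
```

The barrel follows the key up along its spring line (6.4 N at 1.7 mm), so it is past the gate. I'll withdraw the key.

>>> apply_moves(
  commands=[
    {"claw": 1, "tx": 0, "ty": 0, "tz": 1, "twist": 1},
    {"claw": 1, "tx": 0, "ty": 0, "tz": 1.5, "twist": 1},
    {"claw": 1, "tx": 0, "ty": 0, "tz": 3, "twist": 0},
    {"claw": 1, "tx": 0, "ty": 0, "tz": 5, "twist": 0},
    {"claw": 1, "tx": 0, "ty": 0, "tz": 8, "twist": 0},
  ],
)

```text
time_s: 15.2
tool_pos: [483.6, 141.5, 134.6]
orientation: [-3.14, 0.0, 1.71]
wrist_force: [0.2, 0.3, -1.1]
gripper_width: 11.8
grip_force: 45.0
```

>>> apply_moves(
  commands=[
    {"claw": 1, "tx": 0, "ty": 0, "tz": 15, "twist": 0},
    {"claw": 1, "tx": 0, "ty": 0, "tz": 15, "twist": 0},
    {"claw": 1, "tx": 0, "ty": 0, "tz": 0, "twist": 0},
    {"claw": 1, "tx": 0, "ty": 0, "tz": 0, "twist": 0},
  ],
)

```text
time_s: 15.6
tool_pos: [483.9, 141.6, 164.5]
orientation: [3.142, -0.0, 1.711]
wrist_force: [-0.1, 1.1, -1.2]
gripper_width: 11.8
grip_force: 45.0
```

```bash
python3 - <<'E'
from h import *
s=optics.capture('scene')[:,:,::-1]
print(r.get_obs()['tool_pos'])
cv2.imwrite('pics/p4.png',cv2.resize(s[140:195,280:340],(600,550),interpolation=cv2.INTER_CUBIC))
E
```

```text
[483.68673354 141.56331291 164.10067462]
```

View pics/p4.png

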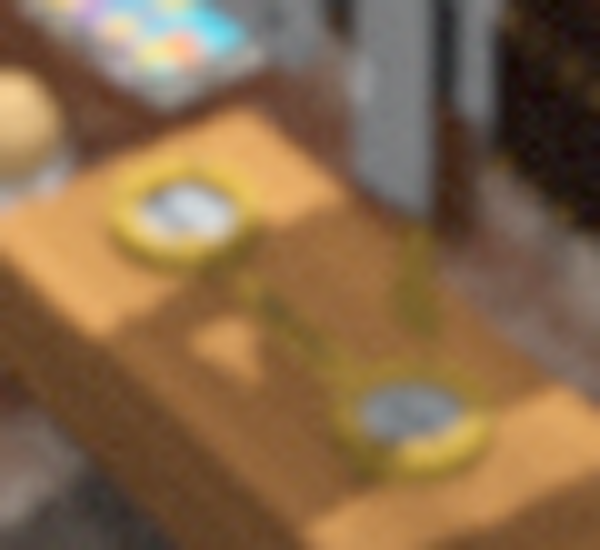

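The key is clear with its tip at crop (415,335), and the barrel's slot now appears turned. I'll go back to the stand and check the lock from the top on the way.

>>> apply_moves(
  commands=[
    {"claw": 1, "tx": 0, "ty": -20, "tz": 0, "twist": 6},
    {"claw": 1, "tx": 0, "ty": -30, "tz": 0, "twist": 7},
    {"claw": 1, "tx": 0, "ty": -30, "tz": 0, "twist": 7},
    {"claw": 1, "tx": 0, "ty": -30, "tz": 0, "twist": 7},
    {"claw": 1, "tx": 0, "ty": -30, "tz": 0, "twist": 7},
  ],
)

```text
time_s: 16.15
tool_pos: [483.5, 0.5, 163.9]
orientation: [-3.141, -0.001, 2.309]
wrist_force: [0.4, 0.1, -1.9]
gripper_width: 11.5
grip_force: 45.0
```

>>> apply_moves(
  commands=[
    {"claw": 1, "tx": 0, "ty": -30, "tz": 0, "twist": 7},
    {"claw": 1, "tx": 0, "ty": -30, "tz": 0, "twist": 7},
    {"claw": 1, "tx": 0, "ty": -30, "tz": 0, "twist": 7},
    {"claw": 1, "tx": 0, "ty": -25, "tz": 0, "twist": 6},
    {"claw": 1, "tx": -1.5, "ty": -13, "tz": 0, "twist": 1.5},
  ],
)

```text
time_s: 16.65
tool_pos: [482.0, -128.0, 163.8]
orientation: [-3.141, -0.001, 2.804]
wrist_force: [-0.1, 0.7, -1.6]
gripper_width: 11.9
grip_force: 45.0
```

>>> apply_moves(
  commands=[
    {"claw": 1, "tx": 0, "ty": 0, "tz": 0, "twist": 0},
    {"claw": 1, "tx": 0, "ty": 0, "tz": 0, "twist": 0},
    {"claw": 1, "tx": 0, "ty": 0, "tz": 0, "twist": 0},
  ],
)

```text
time_s: 16.95
tool_pos: [482.5, -125.6, 164.5]
orientation: [3.141, -0.0, 2.801]
wrist_force: [-0.1, 0.6, -0.8]
gripper_width: 11.9
grip_force: 45.0
```

```bash
python3 - <<'E'
from h import *
s=optics.capture('scene')[:,:,::-1];t=optics.capture('top')[:,:,::-1]
o=r.get_obs();print(o['tool_pos'],o['orientation']);p=o['tool_pos']
print((proj('scene',[p+[0,0,-57],p+[0,0,-9]])-[355,195])*8)
A=cv2.resize(s[195:260,355:405],(400,520),interpolation=cv2.INTER_CUBIC)
B=cv2.resize(t[182:220,235:325],(400,169),interpolation=cv2.INTER_CUBIC)
C=cv2.resize(t[186:216,288:328],(400,300),interpolation=cv2.INTER_CUBIC)
cv2.imwrite('pics/p5.png',np.hstack([A,np.vstack([B,C,np.zeros((51,400,3),np.uint8)])]))
E
```

```text
[ 482.55245184 -125.61473466  164.62695108] [ 3.14153649e+00 -1.89627683e-04  2.80209652e+00]
[[172.17791825 230.64536731]
 [187.47540006 128.44140796]]
```

View pics/p5.png

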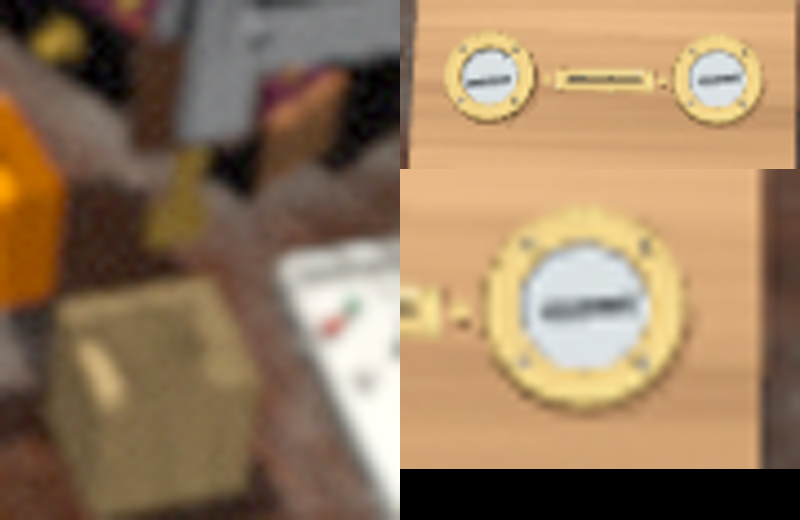

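Both slots now lie alike, so the lock is seated. The blade tip is where expected over the light stand. I'll insert it.

>>> apply_moves(
  commands=[
    {"claw": 1, "tx": -0.5, "ty": -0.9, "tz": -20, "twist": 0.2},
    {"claw": 1, "tx": 0, "ty": 0, "tz": -18, "twist": 0},
    {"claw": 1, "tx": 0, "ty": 0, "tz": -6, "twist": 0},
    {"claw": 1, "tx": 0, "ty": 0, "tz": -4, "twist": 0},
    {"claw": 1, "tx": 0, "ty": 0, "tz": 0, "twist": 0},
  ],
)

```text
time_s: 17.55
tool_pos: [482.2, -127.1, 116.9]
orientation: [3.142, 0.0, 2.805]
wrist_force: [0.1, -0.2, -0.3]
gripper_width: 11.8
grip_force: 45.0
```

>>> apply_moves(
  commands=[
    {"claw": 1, "tx": 0, "ty": 0, "tz": -3, "twist": 0},
    {"claw": 1, "tx": 0, "ty": 0, "tz": -3, "twist": 0},
    {"claw": 1, "tx": 0, "ty": 0, "tz": -3, "twist": 0},
    {"claw": 1, "tx": 0, "ty": 0, "tz": -3, "twist": 0},
    {"claw": 1, "tx": 0, "ty": 0, "tz": 0, "twist": 0},
  ],
)

```text
time_s: 18.05
tool_pos: [481.8, -127.2, 104.3]
orientation: [-3.142, -0.001, 2.805]
wrist_force: [0.6, -0.6, -0.5]
gripper_width: 12.0
grip_force: 45.0
```

Tip is 10 mm inside the pocket with no force.

>>> apply_moves(
  commands=[
    {"claw": 1, "tx": 0.2, "ty": 0.6, "tz": -7, "twist": 0},
    {"claw": 1, "tx": 0, "ty": 0, "tz": -7, "twist": 0},
    {"claw": 1, "tx": 0, "ty": 0, "tz": -7, "twist": 0},
    {"claw": 1, "tx": 0, "ty": 0, "tz": -7, "twist": 0},
    {"claw": 1, "tx": 0, "ty": 0, "tz": 0, "twist": 0},
  ],
)

```text
time_s: 18.55
tool_pos: [481.7, -126.5, 75.5]
orientation: [-3.142, -0.002, 2.805]
wrist_force: [0.5, 1.1, -0.7]
gripper_width: 11.4
grip_force: 45.0
```

>>> apply_moves(
  commands=[
    {"claw": 1, "tx": 0, "ty": 0, "tz": -3, "twist": 0},
    {"claw": 1, "tx": 0, "ty": 0, "tz": -3, "twist": 0},
    {"claw": 1, "tx": 0, "ty": 0, "tz": -1, "twist": 0},
    {"claw": 1, "tx": 0, "ty": 0, "tz": -0.5, "twist": 0},
    {"claw": 1, "tx": 0, "ty": 0, "tz": 0, "twist": 0},
  ],
)

```text
time_s: 19.05
tool_pos: [482.2, -126.7, 69.3]
orientation: [-3.142, 0.0, 2.805]
wrist_force: [0.6, 0.9, -1.6]
gripper_width: 11.3
grip_force: 45.0
```

>>> apply_moves(
  commands=[
    {"claw": 1, "tx": 0, "ty": 0, "tz": -0.7, "twist": 0},
    {"claw": 1, "tx": 0, "ty": 0, "tz": -0.7, "twist": 0},
    {"claw": 1, "tx": 0, "ty": 0, "tz": -0.6, "twist": 0},
    {"claw": 1, "tx": 0, "ty": 0, "tz": 0, "twist": 0},
    {"claw": 1, "tx": 0, "ty": 0, "tz": 0, "twist": 0},
  ],
)

```text
time_s: 19.55
tool_pos: [482.2, -126.7, 67.2]
orientation: [-3.142, -0.0, 2.805]
wrist_force: [-0.0, -0.5, -0.6]
gripper_width: 11.5
grip_force: 45.0
```

>>> apply_moves(
  commands=[
    {"claw": 1, "tx": 0, "ty": 0, "tz": -0.5, "twist": 0},
    {"claw": 1, "tx": 0, "ty": 0, "tz": 0, "twist": 0},
  ],
)

```text
time_s: 19.75
tool_pos: [482.3, -126.7, 67.0]
orientation: [-3.142, 0.0, 2.805]
wrist_force: [-1.4, 1.1, 4.8]
gripper_width: 11.9
grip_force: 45.0
```

>>> apply_moves(
  commands=[
    {"claw": 0.6, "tx": 0, "ty": 0, "tz": 0, "twist": 0},
    {"claw": 0.5, "tx": 0, "ty": 0, "tz": 0, "twist": 0},
    {"claw": 0.3, "tx": 0, "ty": 0, "tz": 0, "twist": 0},
    {"claw": 0, "tx": 0, "ty": 0, "tz": 0, "twist": 0},
    {"claw": 0, "tx": 0, "ty": 0, "tz": 0, "twist": 0},
  ],
  newtons=10,
)

```text
time_s: 20.25
tool_pos: [482.2, -126.6, 66.7]
orientation: [3.142, -0.0, 2.805]
wrist_force: [0.1, 0.8, -0.2]
gripper_width: 44.0
grip_force: 0.0
```

>>> apply_moves(
  commands=[
    {"claw": 0, "tx": 0, "ty": 0, "tz": 0, "twist": 0},
    {"claw": 0, "tx": 0, "ty": 0, "tz": 20, "twist": 0},
    {"claw": 0, "tx": 0, "ty": 0, "tz": 40, "twist": 0},
    {"claw": 0, "tx": 0, "ty": 0, "tz": 40, "twist": 0},
    {"claw": 0, "tx": 0, "ty": 0, "tz": 20, "twist": 0},
  ],
)

```text
time_s: 20.75
tool_pos: [482.9, -126.9, 190.0]
orientation: [3.142, 0.004, 2.805]
wrist_force: [-0.3, 0.1, 0.5]
gripper_width: 46.8
grip_force: 0.0
```

>>> apply_moves(
  commands=[
    {"claw": 0, "tx": -20, "ty": 40, "tz": 0, "twist": 0},
    {"claw": 0, "tx": -20, "ty": 40, "tz": 0, "twist": 0},
    {"claw": 0, "tx": -20, "ty": 40, "tz": 0, "twist": 0},
    {"claw": 0, "tx": 0, "ty": 40, "tz": 0, "twist": 0},
    {"claw": 0, "tx": 0, "ty": 0, "tz": 0, "twist": 0},
  ],
)

```text
time_s: 21.25
tool_pos: [421.7, 36.5, 187.1]
orientation: [3.141, 0.001, 2.809]
wrist_force: [0.3, -0.7, 0.4]
gripper_width: 47.0
grip_force: 0.0
```

```bash
python3 - <<'E'
from h import *
s=optics.capture('scene')[:,:,::-1];t=optics.capture('top')[:,:,::-1]
A=cv2.resize(s[200:265,345:395],(400,520),interpolation=cv2.INTER_CUBIC)
B=cv2.resize(t[180:232,385:425],(400,520),interpolation=cv2.INTER_CUBIC)
cv2.imwrite('pics/p6.png',np.hstack([A,B]))
E
```

```text
(no output)
```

View pics/p6.png

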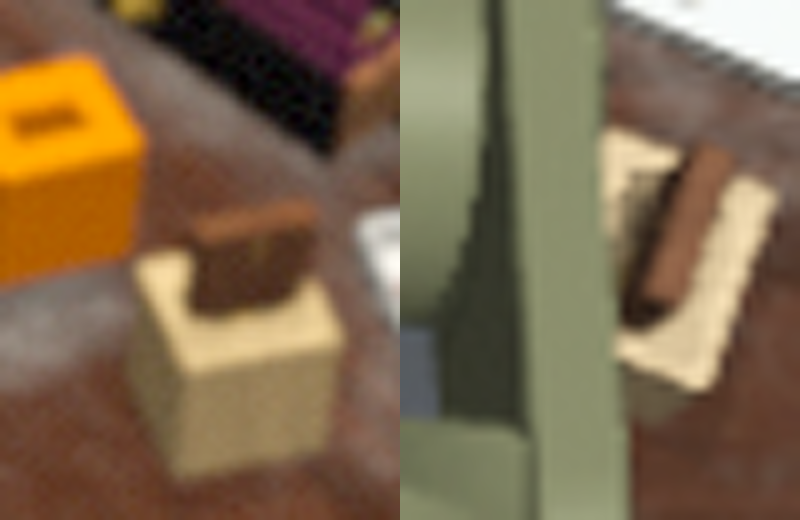

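The key stands upright on the stand as it did at first (scene crop (250,255)), and the arm is clear of everything.

```bash
python3 -c "
from bench import order
print(order.finish_job())"
```

```text
the job is handed in; nothing more can be done
None
```

I locked the open lock with the key and stood the key back in its stand, and the job is handed in at about 21 s; no verdict came back. The last pictures show both slots lying alike and the key upright, and the press on the lock stayed at about 11 N.

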